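# Close the cup warmer with the hook pole

## Robot

A 6-joint arm with a two-finger parallel gripper is mounted at the origin on a cart in front of the work surface, level with it; the furniture and walls round the work are solid. World frame = base frame: x ahead of the robot, y to its left, z up, the work surface at z = 0. Lengths are in m, angles in degrees, forces in N, time in s.
With the tool pointing down it reaches from about 0.4 to 0.825 m from the base axis. Payload 7 kg.
Tool frame: the origin (TCP) lies between the finger pads; the fingertips stand 22 mm ahead of it and the grasp point (between the pads) lies 3 mm ahead of it; z points along the fingers, y is the line along which they close (so a half turn about z gives the same grasp; the last joint's range is limited). The gripper opens to 88 mm and grips with 3 to 60 N. Pads are 19 mm wide; open, the fingers measure 130 mm over their backs; the gripper's body (78 mm by 193 mm) begins 47 mm behind the grasp point.
Start: joints at [79.876, 20.546, 0.682, 0, -70.136, -16.507], TCP at [0.303, 0.603, 0.224] pointing down, gripper open.
Joint ranges: [-176.03, 176.03], [-82.01, 121.73], [-58.28, 71.71], [-173.87, 95.51], [-174.79, -0.11], [-173.66, 173.66]. Speed limits (degrees/s): [136.94, 136.94, 172.46, 180, 180, 180].

## Interface

Orientations are given as [roll, pitch, yaw] about the fixed x, y, z axes, in that order (R = Rz(yaw) Ry(pitch) Rx(roll)).
In Python, from plant import ctrl gives the robot as it stands.
- The arm moves only by the tool apply_moves, never from a script. Its argument "targets" is a list of rows, each an object with "travel": the shift along the tool's x, y, z in mm, a list of three; "roll": the turn about the tool's z in degrees; "jaw": the finger opening in mm, from 0 to 87.6. In form: [{"travel": [tx, ty, tz], "roll": roll, "jaw": jaw}, ...]. A call has 1 to 10 rows; each row shifts and turns the commanded pose from where the row before left it, along the tool's axes as they then stand; what a row does not reach is not made up. A row lasts 1/10 s, in which the tool goes at most 50 mm and 8.59 degrees, less where a joint would pass 70% of its speed; a pose out of reach is approached as far as the arm can. A call with a gripper value outside its range is refused whole. The fingers move at their own pace and stop on an object; the grip force is fixed at half the most. Time passes only in rows, so rows that do not move let the fingers close. It gives the time, the measured TCP pose, the force, the opening and the grip force at its end, in the units of the state.
- ctrl.get_obs(): the state, without advancing time (a new reading comes with each control period).
- ctrl.snapshot(name): name is "side" or "top"; returns the picture (480x640x3 uint8, red, green, blue); there is no depth.
- ctrl.calibration(name): a dict with "K" (3x3 intrinsics, pixels), "extrinsics" (4x4, takes a point from camera to world coordinates). Camera axes: x right, y down, z forward; pixel columns grow to the right and rows downward; lengths in m; the calibration is good to about 2 mm. A picture is of the moment at which its call begins. calibration takes no time and is no camera call.
- ctrl.close_job(): hands the job in; it is judged then, once.
The state is a dict: "clock": time; "joint_pos": joint angles; "qvel": joint speeds; "tau": joint torques, N m; "tool_pos": TCP position; "orientation": TCP orientation; "force": force on the tool from outside, world axes, zero at the start; "moment": the same for the moment, N m; "opening": finger opening in m; "gripper_force": force on a finger pad.
Only numpy, scipy, OpenCV 4.12 (cv2) and the standard library are available. Lean on these libraries where they do the work, as an engineer would, in place of code of your own. Each camera call takes 0.05 s, during which the arm holds its last target. There are 200 camera calls.

## Task

The cup warmer's lid is standing open on its ratchet and is hot, so don't touch it with the gripper: throw the pawl on the warmer's left side right over to the front, take the hook pole from its rest, put its hook through the ring eye on the lid and with it swing the lid gently down until it is fully shut. Then unhook the pole and lay it back in both yokes of its rest as you found it, and leave everything else on the counter where it stands.

Things in the scene. Friction and masses are not known exactly. Their poses are not given: they have to be found in the camera images.
- cup_warmer: Cup warmer: fixed steel box, 180 mm deep (its x), 240 mm wide (its y), 117 mm high, open on top, glazed front facing its -x, two cups inside. Origin: centre of its underside; x points from its front to its back, y to its left, z up. The lid's hinge axis runs along its y at x = +78 mm, z = 125 mm. The pawl pivots on its left side about an axis along y at x = -28 mm, z = 73 mm.
- lid (a joint): Opening of the lid in rad: 0 = shut (level), 1.3 to 1.5 = nearly upright, as found. A stiff friction hinge keeps it wherever it is left; closing takes about 2 N at the eye at first, less towards the end. Until the pawl on the warmer's left is thrown over, the toothed quadrant lets it close by no more than a tooth (up to 0.18 rad).
- lid_panel: The hot lid: steel-framed glass panel, 168 mm from hinge to free edge, 236 mm wide, 13 mm thick, with the ring eye at the middle of its free edge (the toothed quadrant is no part of it). Origin at the panel's middle, 90 mm from the hinge axis; -x points from the hinge to the free edge, y along the hinge, parallel to the warmer's y.
- eye (a point): Centre of the ring eye, 198 mm from the hinge axis and 30 mm beyond the lid's free edge; axes as the lid's. The hole runs along the hinge (y): 36 mm clear, bar 8 mm thick. A hook enters it sideways, along y, and the ring then turns about the hook as the lid swings.
- pawl (a joint): Angle of the ratchet pawl in rad: 0 to 0.2 = leaning back on the quadrant's teeth (engaged, held by its own weight); 1.3 = thrown right over to the warmer's front (free). Past about 0.6 it falls over by itself and stays there.
- thumb_bar (a point): Middle of the black sleeve (15 mm thick, 38 mm long, along the warmer's y) on the pawl's thumb bar, 77 mm out from the box's left side, 80 mm from the pawl's pivot. Engaged, it is about 145 mm above the counter; pulled to the warmer's front (its -x) it rises 8 mm over the top, then drops forward. The space round and above the sleeve is free.
- pole_grip (a point): Grip and balance point of the loose hook pole (240 mm, about 0.13 kg), on its axis. x points along it to the hook, z up. Wooden handle 20 mm wide (y), 26 mm high, from 100 mm behind to 30 mm ahead of this point; then a 9 mm steel rod to 140 mm ahead, where it bends square to +y into a level hook leg, 53 mm long from the rod's axis, 9 mm thick, with a 12 mm ball end.
- hook (a point): Middle of the pole's hook leg: 140 mm ahead of the grip point (+x of the pole) and 25 mm to its +y side, at the same height.
- rest_mid (a point): Where the grip point lies when the pole is home, 70 mm above the counter; x along the rest, towards the hook. The fixed rest: wooden foot 190x60x12 mm, two steel yokes open at the top, one 80 mm behind this point (28 mm wide, for the handle), one 65 mm ahead (16 mm wide, for the rod), flared to 30 mm either side at most and standing up to 92 mm above the counter.
- lid_stack: Bystander: stack of black cup lids, 69 mm across, 39 mm high. Origin under its centre.
- steel_jug: Bystander: small steel milk jug, 89x58 mm, 87 mm high. Origin under its centre.
- kitchen_timer: Bystander: white digital timer lying flat, 69x72 mm, 21 mm high. Origin under its centre.
- loyalty_cards: Bystander: low stack of cards, 95x71 mm, 15 mm high. Origin under its centre.
- tape_roll: Bystander: roll of brown tape lying flat, 92 mm across, 48 mm high. Origin under its centre.
- hook_pole: The whole hook pole; the same origin and axes as its grip point.

How it is judged:
By the outcome, as a careful person would: the job done as asked, in the order asked, and still so for the second after the job is handed in, with the robot touching nothing.
It also fails if it takes over 72 s, if anything falls off the work surface, if the arm or the gripper's body presses on something with over 40 N, if the wrist force passes 120 N, or if a joint passes its speed limit or range.

## Working session

There is one attempt and no reset: what is moved stays moved. The work goes in short steps, Python scripts to look and compute and a tool call to move; the robot and the scene stay as the last step left them, time stands still between calls to the robot, and variables do not carry over. Pictures are saved under pics/ and viewed, at most 10 in all, crops included, and the job is handed in when it is done.

Besides the shell and the picture viewer there is one more tool, called after "Emit:" as name(argument=value, ...) on one line, values as JSON. apply_moves: Moves the arm, as the interface text tells. Its arguments: {"type":"object","properties":{"targets":{"type":"array","items":{"type":"object","properties":{"travel":{"type":"array","items":{"type":"number"}},"roll":{"type":"number"},"jaw":{"type":"number"}}}}},"required":["targets"]}

```bash
ls; mkdir -p pics
python3 - <<'E'
from plant import ctrl
import cv2,numpy as np
print(ctrl.get_obs())
for n in("side","top"):
    cv2.imwrite(f"pics/{n}0.png",ctrl.snapshot(n)[:,:,::-1]); c=ctrl.calibration(n); print(n,np.round(c["K"],1).tolist(),np.round(c["extrinsics"],4).tolist())
E
```

```text
pics
{'clock': 0.0, 'joint_pos': array([ 7.98758252e+01,  2.05903796e+01,  6.33508227e-01, -2.14273786e-02,
       -7.01365330e+01, -1.65080011e+01]), 'qvel': array([-0.00384385, -0.05901669, -0.03215037,  0.09028635, -0.06538587,
        0.11977486]), 'tau': array([-1.38759264e-03, -5.82715845e+01,  2.93074769e+01,  6.99772239e+00,
        7.13321962e-03, -1.78126411e-04]), 'tool_pos': array([0.30235787, 0.60292764, 0.22272849]), 'orientation': array([ 1.79904722e+02, -7.23067375e-03, -2.66394669e+01]), 'force': array([-0.30996908, -0.44545608, -0.4039336 ]), 'moment': array([-0.04828478,  0.00450211, -0.0428769 ]), 'gripper_force': 0.0, 'opening': 0.08756183298462615}
side [[480.0, 0.0, 322.2], [0.0, 480.0, 237.7], [0.0, 0.0, 1.0]] [[0.8787, -0.2269, 0.42, 0.0959], [-0.4773, -0.4077, 0.7784, -0.9642], [-0.0054, -0.8845, -0.4665, 0.6598], [0.0, 0.0, 0.0, 1.0]]
top [[563.5, 0.0, 311.5], [0.0, 563.5, 230.9], [0.0, 0.0, 1.0]] [[0.0123, -0.987, 0.1601, 0.3839], [-0.9998, -0.0092, 0.0201, -0.0837], [-0.0184, -0.1603, -0.9869, 1.337], [0.0, 0.0, 0.0, 1.0]]
```

View pics/side0.png

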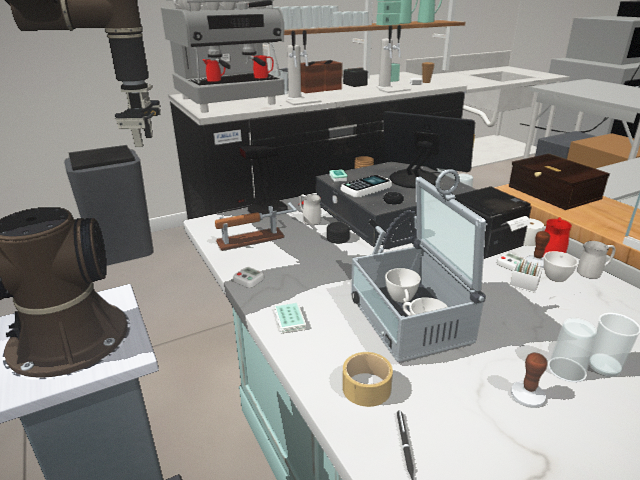

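View pics/top0.png

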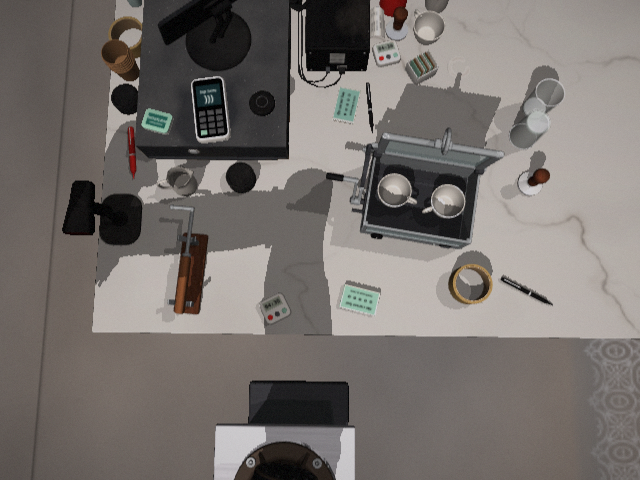

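```bash
cat > h.py <<'E'
import numpy as np,cv2
from plant import ctrl
def ray(n,u,v):
    c=ctrl.calibration(n);E=np.array(c["extrinsics"]);d=E[:3,:3]@np.linalg.solve(np.array(c["K"]),[u,v,1.]);return E[:3,3],d
def atz(n,u,v,z):
    o,d=ray(n,u,v);return o+d*(z-o[2])/d[2]
def proj(n,p):
    c=ctrl.calibration(n);E=np.linalg.inv(np.array(c["extrinsics"]));q=np.array(c["K"])@(E[:3,:3]@np.array(p)+E[:3,3]);return q[:2]/q[2]
def tri(ut,us):
    A=[];b=[]
    for n,u in(("top",ut),("side",us)):
        o,d=ray(n,*u);d=d/np.linalg.norm(d);P=np.eye(3)-np.outer(d,d);A.append(P);b.append(P@o)
    A=np.vstack(A);b=np.hstack(b);x=np.linalg.lstsq(A,b,rcond=None)[0];return x,np.linalg.norm(A@x-b)
def crop(im,x,y,w,h,s): return cv2.resize(im[y:y+h,x:x+w],None,fx=s,fy=s,interpolation=cv2.INTER_CUBIC)
E
python3 - <<'E'
from h import *
t=cv2.imread("pics/top0.png");s=cv2.imread("pics/side0.png")
M=np.zeros((600,800,3),np.uint8)
def put(i,x,y): M[y:y+i.shape[0],x:x+i.shape[1]]=i
put(crop(t,320,120,190,130,3),0,0)
put(crop(t,160,195,55,125,4),575,0)
put(crop(s,210,200,75,55,3),0,395)
put(crop(s,345,165,145,65,3),230,395)
cv2.imwrite("pics/m1.png",M)
cv2.imwrite("pics/m2.png",crop(s,340,160,150,200,3))
E
```

```text
(no output)
```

View pics/m1.png

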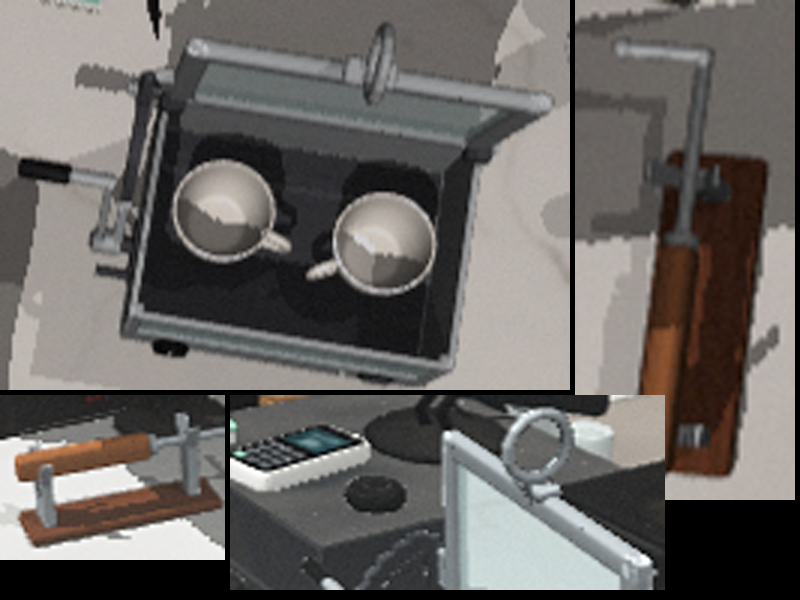

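View pics/m2.png

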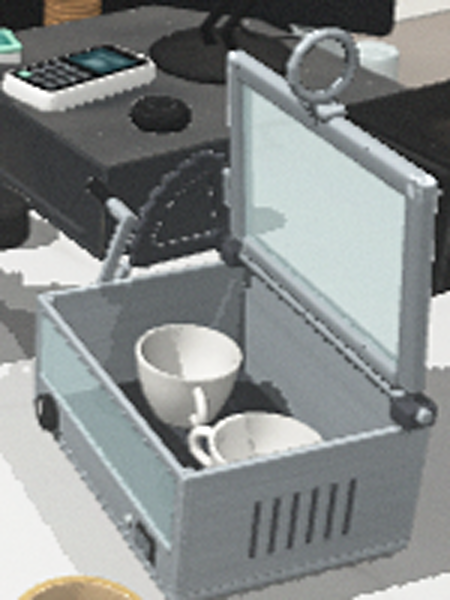

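```bash
cat > fit.py <<'E'
from h import *
from scipy.optimize import least_squares
print("eye",tri((446.7,141.7),(447.7,182)))
def W(p,q): 
    c,s=np.cos(p[2]),np.sin(p[2]); return np.array([p[0]+c*q[0]-s*q[1],p[1]+s*q[0]+c*q[1],q[2]])
def lidp(p,r,y): return W(p,[.078-r*np.cos(p[3]),y,.125+r*np.sin(p[3])])
obs=[("top",(361.7,230),lambda p:W(p,[-.09,.12,.117])),("top",(469.3,242.7),lambda p:W(p,[-.09,-.12,.117])),
("side",(352.7,258.7),lambda p:W(p,[-.09,.12,.117])),("side",(401,316.7),lambda p:W(p,[-.09,-.12,.117])),
("side",(417.7,178.3),lambda p:lidp(p,.168,.118)),("side",(484,221.7),lambda p:lidp(p,.168,-.118)),
("top",(384,135.7),lambda p:lidp(p,.168,.118)),("top",(502.7,154),lambda p:lidp(p,.168,-.118)),
("top",(446.7,141.7),lambda p:lidp(p,.198,0)),("side",(447.7,182),lambda p:lidp(p,.198,0))]
f=lambda p:np.hstack([proj(n,g(p))-u for n,u,g in obs])
r=least_squares(f,[.55,-.2,-.1,1.4],loss="soft_l1",f_scale=1.5)
p=r.x;print(p,np.degrees(p[2]));print(np.round(f(p).reshape(-1,2),1).tolist())
if __name__=="__main__":
    print("eye",lidp(p,.198,0))
    for z in (.14,.145,.15): 
        s=atz("top",335,176.7,z); d=s[:2]-p[:2];c,sn=np.cos(p[2]),np.sin(p[2]);print("sleeve",s,"local",c*d[0]+sn*d[1],-sn*d[0]+c*d[1])
    for n,u in dict(corner=(192.5,208.7),ball=(171.7,206.5),hend=(186.7,254.5),h2=(183,295),tail=(180,313)).items(): print(n,atz("top",*u,.07))
    print("pivot",W(p,[-.028,.12,.073]))
    for n,u,z in (("jug",(180,180),.06),("lids",(241,177),.04),("timer",(274,308),.02),("cards",(360,298),.015),("tape",(470,284),.04)): print(n,atz("top",*u,z))
E
python3 fit.py
```

```text
eye (array([ 0.72106787, -0.3141809 ,  0.320871  ]), np.float64(0.0020149240295686127))
[ 0.66691174 -0.30470868 -0.16301801  1.45256433] -9.340244070896485
[[1.3, -5.7], [2.8, 0.2], [-1.4, -1.8], [-0.1, 2.0], [-0.8, -2.4], [-0.9, -1.3], [-1.1, -1.4], [2.6, 0.3], [0.2, -0.7], [-1.0, -0.2]]
eye [ 0.72083183 -0.31357733  0.32161771]
sleeve [ 0.69854669 -0.10911647  0.14      ] local -0.0005284904261541705 0.19813329578656538
sleeve [ 0.69723249 -0.10901039  0.145     ] local -0.0018424823464262552 0.1980246755966849
sleeve [ 0.69591829 -0.10890432  0.15      ] local -0.0031564742666982323 0.19791605540680446
corner [0.63867223 0.21681825 0.07      ]
ball [0.64342786 0.26520396 0.07      ]
hend [0.53248415 0.2251361  0.07      ]
h2 [0.44089047 0.22909    0.07      ]
tail [0.40081183 0.23386154 0.07      ]
pivot [ 0.6587586  -0.18175533  0.073     ]
jug [0.70890681 0.25174494 0.06      ]
lids [0.72242591 0.11184149 0.04      ]
timer [0.41558323 0.02797265 0.02      ]
cards [ 0.44115492 -0.17158698  0.015     ]
tape [ 0.47477221 -0.42099238  0.04      ]
```

Emit:
apply_moves(targets=[{"travel": [0, 0, 0], "roll": 8, "jaw": 60}, {"travel": [0, 0, 0], "roll": 8, "jaw": 60}, {"travel": [0, 0, 0], "roll": 8, "jaw": 60}, {"travel": [0, 0, 0], "roll": 8, "jaw": 60}, {"travel": [0, 0, 0], "roll": 8, "jaw": 60}, {"travel": [0, 0, 0], "roll": 8, "jaw": 60}, {"travel": [0, 0, 0], "roll": 8, "jaw": 60}, {"travel": [0, 0, 0], "roll": 8, "jaw": 60}, {"travel": [0, 0, 0], "roll": 8, "jaw": 60}, {"travel": [0, 0, 0], "roll": 0.7, "jaw": 60}])

```text
clock: 1.1
tool_pos: [0.3024, 0.6031, 0.2231]
orientation: [180.0, -0.1, -99.5]
force: [-0.1, 0.3, -0.2]
opening: 0.0603
gripper_force: 0.0
```

Emit:
apply_moves(targets=[{"travel": [32, -25, 0], "roll": 0, "jaw": 60}, {"travel": [32, -25, 0], "roll": 0, "jaw": 60}, {"travel": [32, -25, 0], "roll": 0, "jaw": 60}, {"travel": [32, -25, 0], "roll": 0, "jaw": 60}, {"travel": [32, -25, 0], "roll": 0, "jaw": 60}, {"travel": [32, -25, 0], "roll": 0, "jaw": 60}, {"travel": [32, -25, 0], "roll": 0, "jaw": 60}, {"travel": [32, -25, 0], "roll": 0, "jaw": 60}, {"travel": [32, -25, 0], "roll": 0, "jaw": 60}, {"travel": [32, -25, 0], "roll": 0, "jaw": 60}])

```text
clock: 2.1
tool_pos: [0.4978, 0.2455, 0.2237]
orientation: [180.0, 0.0, -99.1]
force: [1.0, 0.1, -0.2]
opening: 0.0601
gripper_force: 0.0
```

Emit:
apply_moves(targets=[{"travel": [32, -25, 0], "roll": 0, "jaw": 60}, {"travel": [32, -25, 0], "roll": 0, "jaw": 60}, {"travel": [32, -25, 0], "roll": 0, "jaw": 60}, {"travel": [32, -25, 0], "roll": 0, "jaw": 60}, {"travel": [32, -25, 0], "roll": 0, "jaw": 60}, {"travel": [32, -25, 0], "roll": 0, "jaw": 60}, {"travel": [32, -25, 0], "roll": 0, "jaw": 60}, {"travel": [32, -25, 0], "roll": 0, "jaw": 60}, {"travel": [32, -25, 0], "roll": 0, "jaw": 60}, {"travel": [0, 0, 0], "roll": 0, "jaw": 60}])

```text
clock: 3.1
tool_pos: [0.6738, -0.0777, 0.2223]
orientation: [179.9, -0.1, -99.3]
force: [0.1, 0.1, -0.6]
opening: 0.0606
gripper_force: 0.0
```

Emit:
apply_moves(targets=[{"travel": [27, -28, 0], "roll": 0, "jaw": 60}, {"travel": [0, 0, 0], "roll": 0, "jaw": 60}, {"travel": [0, 0, 20], "roll": 0, "jaw": 60}, {"travel": [0, 0, 20], "roll": 0, "jaw": 60}, {"travel": [0, 0, 20], "roll": 0, "jaw": 60}, {"travel": [0, 0, 15], "roll": 0, "jaw": 60}, {"travel": [0, 0, 0], "roll": 0, "jaw": 60}])

```text
clock: 3.8
tool_pos: [0.6944, -0.1044, 0.146]
orientation: [179.8, -0.0, -99.2]
force: [-0.7, 0.7, 0.2]
opening: 0.0598
gripper_force: 0.0
```

Run:
```python
from h import *
print(ctrl.get_obs()["force"])
t=ctrl.snapshot("top")[:,:,::-1];s=ctrl.snapshot("side")[:,:,::-1]
cv2.imwrite("pics/c1.png",np.hstack([crop(t,290,120,130,150,3),crop(s,340,150,130,150,3)]))
```

```text
[-0.70591634  0.74334353  0.1621505 ]
```

View pics/c1.png

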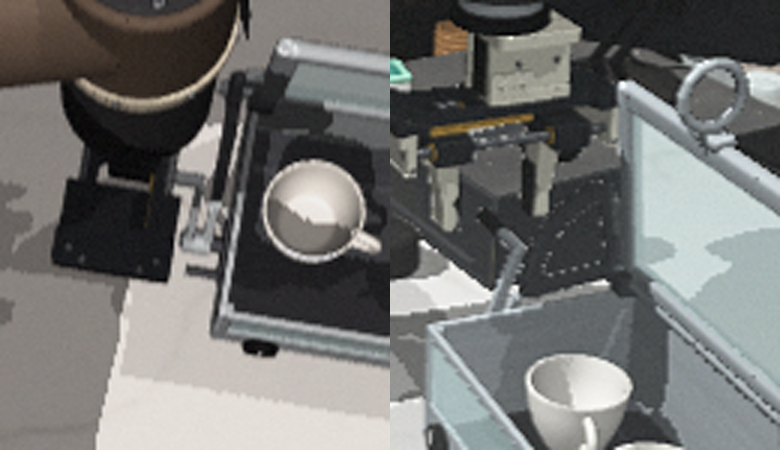

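The sleeve sits between the two fingers (side crop ≈(487,215)). Dragging it forward now.

Emit:
apply_moves(targets=[{"travel": [0, 10, 0], "roll": 0, "jaw": 60}, {"travel": [0, 10, 0], "roll": 0, "jaw": 60}, {"travel": [0, 10, 0], "roll": 0, "jaw": 60}, {"travel": [0, 10, 0], "roll": 0, "jaw": 60}, {"travel": [0, 10, 0], "roll": 0, "jaw": 60}, {"travel": [0, 10, 0], "roll": 0, "jaw": 60}, {"travel": [0, 10, 0], "roll": 0, "jaw": 60}, {"travel": [0, 10, 0], "roll": 0, "jaw": 60}, {"travel": [0, 10, 0], "roll": 0, "jaw": 60}, {"travel": [0, 5, 0], "roll": 0, "jaw": 60}])

```text
clock: 4.9
tool_pos: [0.6008, -0.0892, 0.1485]
orientation: [180.0, -0.0, -99.3]
force: [-0.4, -0.8, -0.2]
opening: 0.0598
gripper_force: 0.0
```

Emit:
apply_moves(targets=[{"travel": [0, 0, 0], "roll": 0, "jaw": 60}, {"travel": [0, 0, 0], "roll": 0, "jaw": 60}, {"travel": [0, 0, -30], "roll": 0, "jaw": 60}, {"travel": [0, 0, -35], "roll": 0, "jaw": 60}, {"travel": [-30, 0, -20], "roll": 0, "jaw": 60}, {"travel": [-40, 0, 0], "roll": 0, "jaw": 60}, {"travel": [-40, 0, 0], "roll": 0, "jaw": 60}])

```text
clock: 5.6
tool_pos: [0.621, 0.02, 0.2346]
orientation: [-179.9, 0.0, -99.4]
force: [1.1, -0.7, -1.2]
opening: 0.0599
gripper_force: 0.0
```

Run:
```python
from h import *
o=ctrl.get_obs();print(o["force"],o["tool_pos"],o["joint_pos"])
t=ctrl.snapshot("top")[:,:,::-1];s=ctrl.snapshot("side")[:,:,::-1]
cv2.imwrite("pics/c2.png",np.hstack([crop(t,290,120,130,150,3),crop(s,340,150,130,150,3)]))
```

```text
[ 1.05594335 -0.70660851 -1.22441123] [0.62096606 0.02004278 0.23461602] [ 1.98343648e+01  1.50896984e+01 -5.64334460e+00  6.65471058e-03
 -6.91572997e+01 -2.92522963e+01]
```

View pics/c2.png

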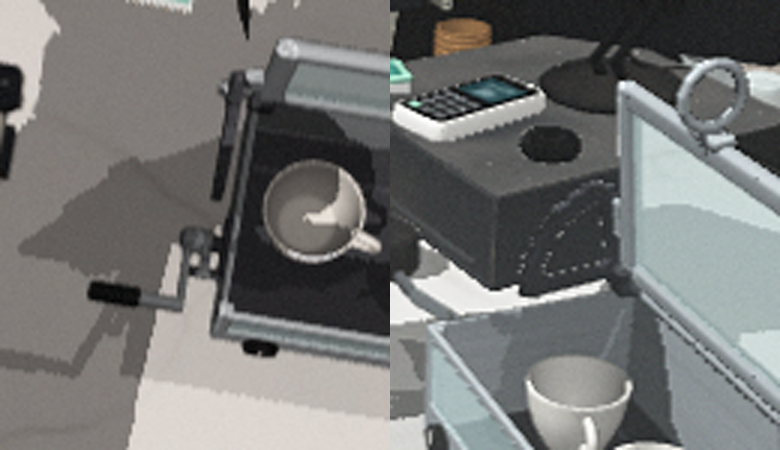

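Emit:
apply_moves(targets=[{"travel": [0, 0, 0], "roll": -8, "jaw": 50}, {"travel": [0, 0, 0], "roll": -8, "jaw": 50}, {"travel": [0, 0, 0], "roll": -8, "jaw": 50}, {"travel": [0, 0, 0], "roll": -8, "jaw": 50}, {"travel": [0, 0, 0], "roll": -8, "jaw": 50}, {"travel": [0, 0, 0], "roll": -8, "jaw": 50}, {"travel": [0, 0, 0], "roll": -8, "jaw": 50}, {"travel": [0, 0, 0], "roll": -8, "jaw": 50}, {"travel": [0, 0, 0], "roll": -8, "jaw": 50}, {"travel": [0, 0, 0], "roll": -8, "jaw": 50}])

```text
clock: 6.7
tool_pos: [0.6203, 0.0189, 0.2333]
orientation: [180.0, 0.0, -19.0]
force: [0.6, 0.1, 0.2]
opening: 0.0501
gripper_force: 0.0
```

Emit:
apply_moves(targets=[{"travel": [0, 0, 0], "roll": -8, "jaw": 50}, {"travel": [0, 0, 0], "roll": -6.6, "jaw": 50}, {"travel": [-24.4, -39.5, 0], "roll": 0, "jaw": 50}, {"travel": [-24.4, -39.5, 0], "roll": 0, "jaw": 50}, {"travel": [-24.4, -39.5, 0], "roll": 0, "jaw": 50}, {"travel": [-24.4, -39.5, 0], "roll": 0, "jaw": 50}, {"travel": [-24.4, -39.5, 0], "roll": 0, "jaw": 50}, {"travel": [0, 0, 40], "roll": 0, "jaw": 50}, {"travel": [0, 0, 40], "roll": 0, "jaw": 50}, {"travel": [0, 0, 0], "roll": 0, "jaw": 50}])

```text
clock: 7.7
tool_pos: [0.5118, 0.2244, 0.1486]
orientation: [179.7, 0.4, -4.7]
force: [-1.3, -0.8, -0.8]
opening: 0.0503
gripper_force: 0.0
```

Run:
```python
from h import *
o=ctrl.get_obs();print(o["tool_pos"],o["orientation"])
t=ctrl.snapshot("top")[:,:,::-1];s=ctrl.snapshot("side")[:,:,::-1]
cv2.imwrite("pics/c3.png",np.hstack([crop(t,140,195,90,140,4),crop(s,200,140,100,140,4)]))
```

```text
[0.51180377 0.22439965 0.14862684] [179.65847071   0.41545691  -4.74219737]
```

View pics/c3.png

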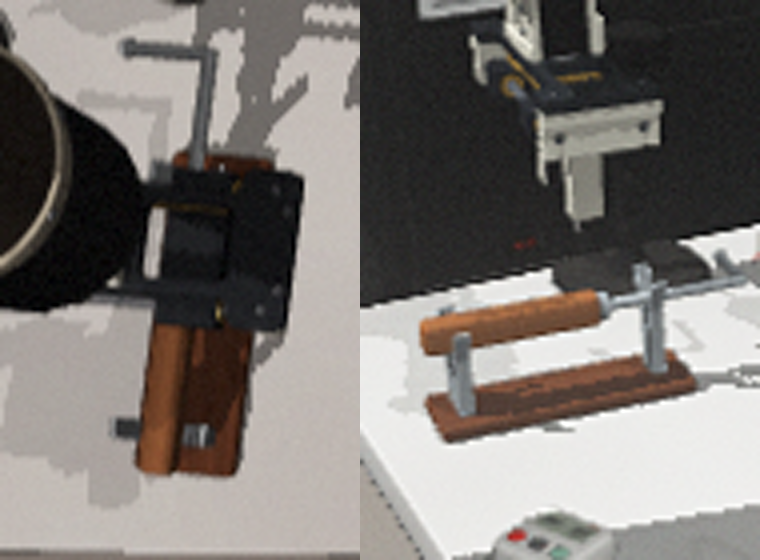

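Run:
```python
from h import *
print(tri((186.7,254.5),(260,215.7)),tri((192.5,208.7),(292,207.5)), proj("side",[.5118,.2244,.07]))
print("tail",tri((180,312.5),(219,224)))
```

```text
(array([0.53307677, 0.22456459, 0.07129376]), np.float64(0.0011126733395644538)) (array([0.63457349, 0.21556349, 0.07888892]), np.float64(0.003466850946895767)) [252.84579205 217.69972107]
tail (array([0.40776675, 0.23175901, 0.07133099]), np.float64(0.008675353325235457))
```

Emit:
apply_moves(targets=[{"travel": [5, -2, 25], "roll": 0, "jaw": 50}, {"travel": [0, 0, 25], "roll": 0, "jaw": 50}, {"travel": [0, 0, 15], "roll": 0, "jaw": 50}, {"travel": [0, 0, 10], "roll": 0, "jaw": 50}, {"travel": [0, 0, 0], "roll": 0, "jaw": 50}, {"travel": [0, 0, 0], "roll": 0, "jaw": 10}, {"travel": [0, 0, 0], "roll": 0, "jaw": 10}, {"travel": [0, 0, 0], "roll": 0, "jaw": 10}, {"travel": [0, 0, 0], "roll": 0, "jaw": 10}, {"travel": [0, 0, 0], "roll": 0, "jaw": 10}])

```text
clock: 8.8
tool_pos: [0.5201, 0.2277, 0.0791]
orientation: [-180.0, -0.0, -4.7]
force: [-0.2, -3.8, 3.8]
opening: 0.0178
gripper_force: 3.0
```

Emit:
apply_moves(targets=[{"travel": [0, 0, 0], "roll": 0, "jaw": 10}, {"travel": [0, 0, 0], "roll": 0, "jaw": 10}, {"travel": [0, 0, 0], "roll": 0, "jaw": 10}])

```text
clock: 9.1
tool_pos: [0.5206, 0.2284, 0.0799]
orientation: [-179.9, -0.1, -4.7]
force: [-2.2, 0.4, 7.9]
opening: 0.0103
gripper_force: 9.7
```

Run:
```python
from h import *
o=ctrl.get_obs();print(o["tool_pos"],o["orientation"],o["opening"],o["gripper_force"],o["force"])
t=ctrl.snapshot("top")[:,:,::-1];s=ctrl.snapshot("side")[:,:,::-1]
cv2.imwrite("pics/c4.png",np.hstack([crop(t,140,195,90,140,4),crop(s,200,160,110,140,4)]))
```

```text
[0.52055578 0.22835384 0.07988118] [-1.79925970e+02 -8.91577039e-02 -4.69934546e+00] 0.010286719768383697 9.72054890356958 [-2.20261829  0.43606912  7.8566759 ]
```

View pics/c4.png

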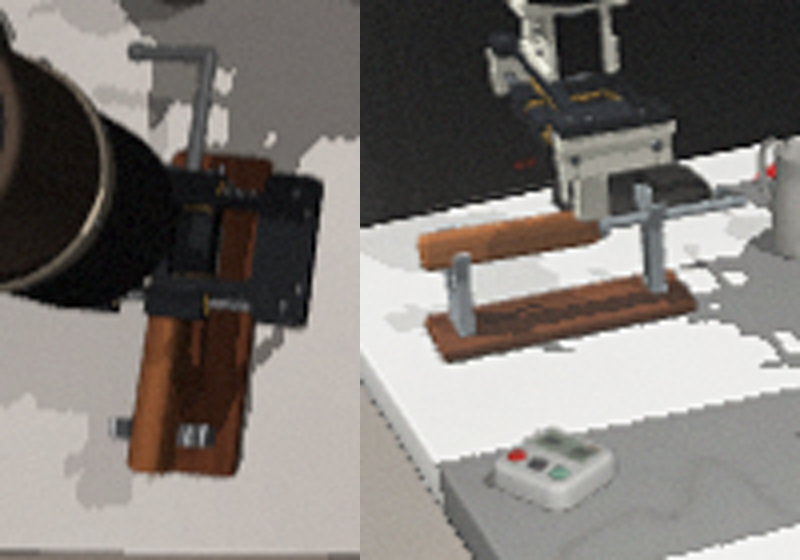

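Run:
```python
from h import *
for z in(.058,.07,.083,.1): print(z,(proj("side",[.52,.21,z])-[200,160])*4+[360,0])
o=ctrl.get_obs();print(o["clock"],o["joint_pos"])
```

```text
0.058 [590.72363124 251.1226595 ]
0.07 [589.57549095 235.97538917]
0.083 [588.32101517 219.42524825]
0.1 [586.66358124 197.55893103]
9.2 [ 4.34167918e+01  1.82914197e+01 -2.35454195e+01  2.21735665e-02
 -4.80483427e+01  4.18706915e+01]
```

Run:
```python
from h import *
for z in(.124,.146,.16): print(z,[(proj("side",[.6944+a*.04*.987,-.1044-a*.04*.162,z])-[340,150])*3+[390,0] for a in(-1,1)])
for z in(.1266,.1486,.16): print(z,[(proj("side",[.5118,.2244+a*.035,z])-[200,140])*4+[360,0] for a in(-1,1)])
s=ctrl.snapshot("side")[:,:,::-1]
cv2.imwrite("pics/c5.png",crop(s,225,170,80,60,10))
```

```text
0.124 [array([436.74538536, 255.48980045]), array([526.83829971, 240.25117012])]
0.146 [array([437.49041048, 231.03305228]), array([528.35771058, 216.14242452])]
0.16 [array([437.97148816, 215.24083846]), array([529.33854327, 200.57938855])]
0.1266 [array([583.94380194, 255.54973939]), array([547.81458124, 221.08434275])]
0.1486 [array([581.69566622, 225.99896066]), array([545.38461525, 192.45362368])]
0.16 [array([580.51682238, 210.50356456]), array([544.11102782, 177.44776595])]
```

View pics/c5.png

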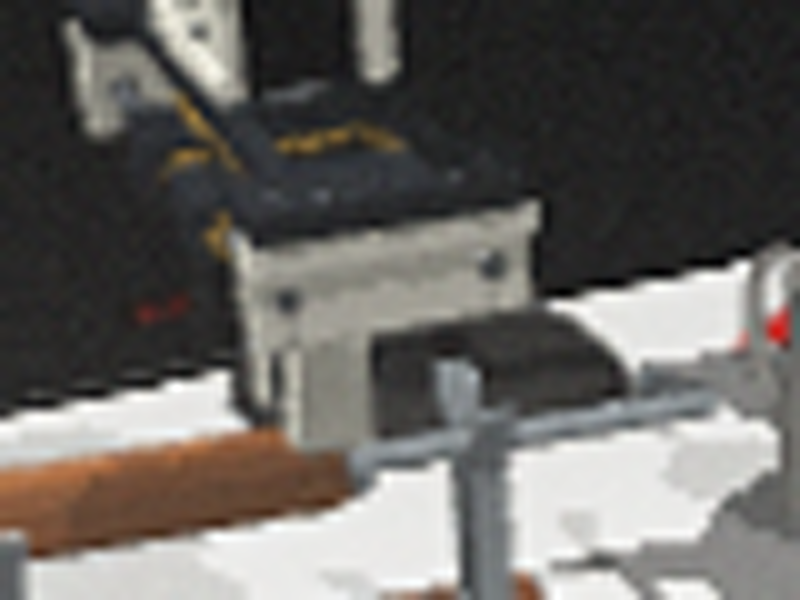

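The visible fingertips sit about 20 mm higher than the stated TCP geometry implies, so the gripper only pinched the handle's top edge. I'll reopen, go 20 mm lower and grip again.

Emit:
apply_moves(targets=[{"travel": [0, 0, 0], "roll": 0, "jaw": 50}, {"travel": [0, 0, 0], "roll": 0, "jaw": 50}, {"travel": [0, 0, 0], "roll": 0, "jaw": 50}, {"travel": [0, 0, 0], "roll": 0, "jaw": 50}])

```text
clock: 9.65
tool_pos: [0.5196, 0.2274, 0.0783]
orientation: [180.0, 0.0, -4.7]
force: [-0.2, -0.5, -0.6]
opening: 0.0368
gripper_force: 0.0
```

Emit:
apply_moves(targets=[{"travel": [0, 0, 5], "roll": 0, "jaw": 50}, {"travel": [0, 0, 5], "roll": 0, "jaw": 50}, {"travel": [0, 0, 5], "roll": 0, "jaw": 50}, {"travel": [0, 0, 5], "roll": 0, "jaw": 50}, {"travel": [0, 0, 0], "roll": 0, "jaw": 50}])

```text
clock: 10.15
tool_pos: [0.5194, 0.2272, 0.0576]
orientation: [179.9, 0.1, -4.7]
force: [0.2, -0.5, 0.7]
opening: 0.0501
gripper_force: 0.0
```

Emit:
apply_moves(targets=[{"travel": [0, 1.5, 5], "roll": 0, "jaw": 50}, {"travel": [0, 0, 0], "roll": 0, "jaw": 50}, {"travel": [0, 0, 0], "roll": 0, "jaw": 5}, {"travel": [0, 0, 0], "roll": 0, "jaw": 5}, {"travel": [0, 0, 0], "roll": 0, "jaw": 5}, {"travel": [0, 0, 0], "roll": 0, "jaw": 5}, {"travel": [0, 0, 0], "roll": 0, "jaw": 5}, {"travel": [0, 0, 0], "roll": 0, "jaw": 5}])

```text
clock: 10.95
tool_pos: [0.5199, 0.2263, 0.0538]
orientation: [-180.0, -0.0, -4.7]
force: [-0.4, -0.1, 0.4]
opening: 0.0201
gripper_force: 30.0
```

Emit:
apply_moves(targets=[{"travel": [0, 0, 0], "roll": 0, "jaw": 5}, {"travel": [0, 0, 0], "roll": 0, "jaw": 5}, {"travel": [0, 0, 0], "roll": 0, "jaw": 5}])

```text
clock: 11.25
tool_pos: [0.5199, 0.2263, 0.0538]
orientation: [-180.0, -0.0, -4.7]
force: [-0.1, 1.9, 2.4]
opening: 0.0197
gripper_force: 30.0
```

Emit:
apply_moves(targets=[{"travel": [0, 0, -10], "roll": 0, "jaw": 5}, {"travel": [0, 0, -22], "roll": 0, "jaw": 5}, {"travel": [0, 0, -30], "roll": 0, "jaw": 5}, {"travel": [0, 0, -30], "roll": 0, "jaw": 5}, {"travel": [0, 0, -30], "roll": 0, "jaw": 5}, {"travel": [0, 0, -30], "roll": 0, "jaw": 5}, {"travel": [0, 0, -30], "roll": 0, "jaw": 5}, {"travel": [0, 0, -30], "roll": 0, "jaw": 5}, {"travel": [0, 0, -30], "roll": 2.3, "jaw": 5}, {"travel": [0, 0, -10], "roll": 2.3, "jaw": 5}])

```text
clock: 12.25
tool_pos: [0.5204, 0.2262, 0.3097]
orientation: [-179.8, -0.2, -9.4]
force: [0.1, 0.3, -1.6]
opening: 0.02
gripper_force: 30.0
```

Emit:
apply_moves(targets=[{"travel": [0, 15, 0], "roll": 0, "jaw": 5}, {"travel": [0, 30, 0], "roll": 0, "jaw": 5}, {"travel": [0, 30, 0], "roll": 0, "jaw": 5}, {"travel": [0, 30, 0], "roll": 0, "jaw": 5}, {"travel": [0, 30, 0], "roll": 0, "jaw": 5}, {"travel": [0, 30, 0], "roll": 0, "jaw": 5}, {"travel": [0, 30, 0], "roll": 0, "jaw": 5}, {"travel": [0, 30, 0], "roll": 0, "jaw": 5}, {"travel": [0, 30, 0], "roll": 0, "jaw": 5}, {"travel": [0, 30, 0], "roll": 0, "jaw": 5}])

```text
clock: 13.25
tool_pos: [0.4718, -0.0569, 0.305]
orientation: [180.0, 0.1, -9.3]
force: [1.4, -0.0, -1.3]
opening: 0.0196
gripper_force: 30.0
```

Emit:
apply_moves(targets=[{"travel": [0, 30, 0], "roll": 0, "jaw": 5}, {"travel": [0, 30, 0], "roll": 0, "jaw": 5}, {"travel": [0, 30, 0], "roll": 0, "jaw": 5}, {"travel": [0, 30, 0], "roll": 0, "jaw": 5}, {"travel": [0, 30, 0], "roll": 0, "jaw": 5}, {"travel": [0, 30, 0], "roll": 0, "jaw": 5}, {"travel": [0, 30, 0], "roll": 0, "jaw": 5}, {"travel": [0, 30, 0], "roll": 0, "jaw": 5}, {"travel": [0, 30, 0], "roll": 0, "jaw": 5}, {"travel": [0, 30, 0], "roll": 0, "jaw": 5}])

```text
clock: 14.25
tool_pos: [0.4231, -0.3522, 0.3049]
orientation: [-180.0, 0.1, -9.3]
force: [1.0, 0.5, -1.4]
opening: 0.0197
gripper_force: 30.0
```

Emit:
apply_moves(targets=[{"travel": [20, 0, 0], "roll": 0, "jaw": 5}, {"travel": [30, 0, 0], "roll": 0, "jaw": 5}, {"travel": [30, 0, 0], "roll": 0, "jaw": 5}, {"travel": [20, 0, 0], "roll": 0, "jaw": 5}, {"travel": [0, 0, 0], "roll": 0, "jaw": 5}])

```text
clock: 14.75
tool_pos: [0.5241, -0.3674, 0.3033]
orientation: [-179.9, 0.2, -9.3]
force: [0.2, 0.2, -1.7]
opening: 0.02
gripper_force: 30.0
```

Run:
```python
from h import *
o=ctrl.get_obs();print(o["tool_pos"],o["orientation"],o["opening"],o["force"],o["moment"])
t=ctrl.snapshot("top")[:,:,::-1];s=ctrl.snapshot("side")[:,:,::-1]
cv2.imwrite("pics/t6.png",t);cv2.imwrite("pics/s6.png",s)
cv2.imwrite("pics/c6.png",np.hstack([crop(t,390,110,130,180,3),crop(s,380,140,130,180,3)]))
```

```text
[ 0.52410884 -0.36744271  0.30334982] [-179.94612254    0.20481901   -9.27582357] 0.019960755991205194 [ 0.23376388  0.19734064 -1.69841039] [-0.02542766  0.06274253  0.00621131]
```

View pics/c6.png

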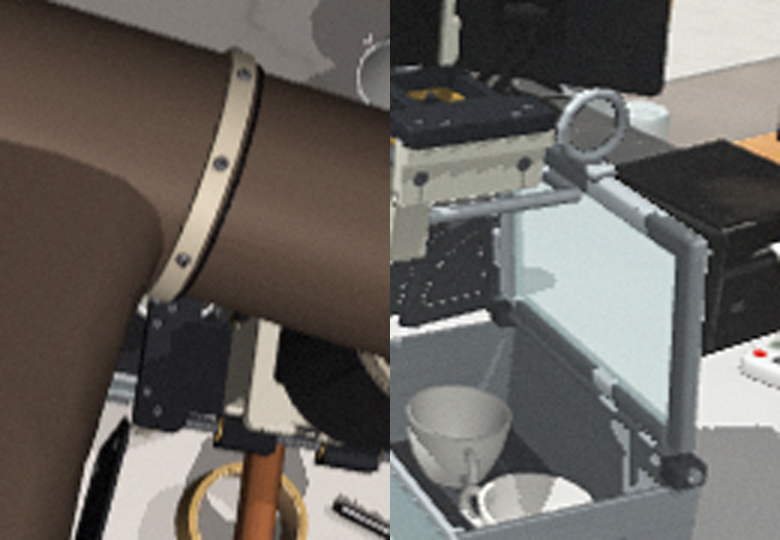

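Run:
```python
from h import *
T=np.array([.5241,-.3674,.3033]);x=np.array([.9869,-.1613,0]);y=np.array([.1613,.9869,0]);z=np.array([0,0,1])
for d in(.112,.117,.122):
  for h in (.010,.016,.022):
    c=T+d*x+h*z; print(d,h,proj("side",c+.0045*x).round(1),proj("side",c+.053*y).round(1))
print("eye",proj("side",[.7208,-.3136,.3216]))
```

```text
0.112 0.01 [438.4 207.7] [420.9 196.9]
0.112 0.016 [438.7 204.6] [421.2 193.9]
0.112 0.022 [439.1 201.4] [421.5 190.9]
0.117 0.01 [440.9 207.3] [423.3 196.6]
0.117 0.016 [441.2 204.2] [423.6 193.5]
0.117 0.022 [441.6 201. ] [423.9 190.5]
0.122 0.01 [443.4 206.9] [425.7 196.2]
0.122 0.016 [443.7 203.8] [426.  193.2]
0.122 0.022 [444.1 200.6] [426.3 190.2]
eye [446.7010177 181.8061332]
```

Emit:
apply_moves(targets=[{"travel": [20, 0, -4], "roll": 0, "jaw": 5}, {"travel": [20, 0, 0], "roll": 0, "jaw": 5}, {"travel": [20, 0, 0], "roll": 0, "jaw": 5}, {"travel": [6.5, 0, 0], "roll": 0, "jaw": 5}, {"travel": [0, 0, 0], "roll": 0, "jaw": 5}])

```text
clock: 15.35
tool_pos: [0.5887, -0.378, 0.3091]
orientation: [-180.0, 0.1, -9.3]
force: [-0.5, -0.5, -0.9]
opening: 0.0196
gripper_force: 30.0
```

Run:
```python
from h import *
o=ctrl.get_obs();T=o["tool_pos"];print(T,o["orientation"],o["force"])
x=np.array([.9869,-.1613,0]);y=np.array([.1613,.9869,0]);z=np.array([0,0,1])
e=np.array([.7208,-.3136,.3216]);h=T+.119*x+.025*y+.014*z
print("eye-hook in pole axes mm",((e-h)@np.array([x,y,z]).T*1000).round(1))
s=ctrl.snapshot("side")[:,:,::-1];s6=cv2.imread("pics/s6.png");cv2.imwrite("pics/s7.png",s)
print("proj corner,ball",proj("side",h-.025*y),proj("side",h+.028*y),"eye",proj("side",e))
# how much of the ring is still seen: patch correlation to the first picture
s0=cv2.imread("pics/side0.png")
print(cv2.absdiff(s,s0)[165:200,430:465].max(2)[::3,::3])
```

```text
[ 0.5886614  -0.37801517  0.30912325] [-1.79979056e+02  6.70043609e-02 -9.31973645e+00] [-0.49162167 -0.52552617 -0.93425439]
eye-hook in pole axes mm [ 1.  59.9 -1.5]
proj corner,ball [472.33632933 197.35835824] [455.61946097 186.92577807] eye [446.7010177 181.8061332]
[[ 10  16  30  48  38  20  15  27  23  24  23  22]
 [  4  29  20  13  16  34  35  24  21  24  23  48]
 [ 37  53  39  94 156 176 111  94  99 120  84  15]
 [  4   3  64  98 166  85 120 110  39  67 189 188]
 [ 12   7   5 159  28  63  72  94  59  31 105  72]
 [ 21  63  25  17  35  60  41  66  82  52  56  57]
 [ 14 117  21  53  43  58  45  37  30  30  45  60]
 [ 80  83  20  20  40  38  37  48  38  57  67  41]
 [ 80 123  37  21  90  72  62  24  57  62  65  30]
 [ 49  43  21  53  45  28  32  89  68  71  62  34]
 [ 76  67  37  28  59  35  57  89  71   6   9   8]
 [ 94  48   3  54  55   5  46  14  37 109 108 107]]
```

Emit:
apply_moves(targets=[{"travel": [1, -10, 1], "roll": 0, "jaw": 5}, {"travel": [0, -10, 0], "roll": 0, "jaw": 5}, {"travel": [0, -10, 0], "roll": 0, "jaw": 5}, {"travel": [0, -5, 0], "roll": 0, "jaw": 5}])

```text
clock: 15.8
tool_pos: [0.596, -0.3423, 0.3092]
orientation: [-180.0, -0.0, -9.3]
force: [-0.9, 0.7, -1.4]
opening: 0.0199
gripper_force: 30.0
```

Emit:
apply_moves(targets=[{"travel": [0, -10, 0], "roll": 0, "jaw": 5}, {"travel": [0, -10, 0], "roll": 0, "jaw": 5}, {"travel": [0, -4, 0], "roll": 0, "jaw": 5}, {"travel": [0, 0, 0], "roll": 0, "jaw": 5}])

```text
clock: 16.2
tool_pos: [0.6, -0.3193, 0.3088]
orientation: [-180.0, -0.0, -9.3]
force: [0.4, 0.4, -0.8]
opening: 0.0198
gripper_force: 30.0
```

```bash
python3 -c "
import numpy as np
p=np.array([1.4526,1.3,1.15,1,.85,.7,.55,.4,.25,.1,0,-.05,-.09])
x=-198*np.cos(p);z=198*np.sin(p)
for i in range(len(p)-1): print(p[i],p[i+1],np.round([(x[i+1]-x[i])/5,-(z[i+1]-z[i])/5],2))
"
```

```text
1.4526 1.3 [-5.92  1.17]
1.3 1.15 [-5.58  2.01]
1.15 1.0 [-5.22  2.82]
1.0 0.85 [-4.74  3.57]
0.85 0.7 [-4.15  4.24]
0.7 0.55 [-3.47  4.81]
0.55 0.4 [-2.71  5.28]
0.4 0.25 [-1.89  5.62]
0.25 0.1 [-1.03  5.84]
0.1 0.0 [-0.2   3.95]
0.0 -0.05 [0.05 1.98]
-0.05 -0.09 [0.11 1.58]
```

Emit:
apply_moves(targets=[{"travel": [-5.9, 0, 1.2], "roll": 0, "jaw": 5}, {"travel": [-5.9, 0, 1.2], "roll": 0, "jaw": 5}, {"travel": [-5.9, 0, 1.2], "roll": 0, "jaw": 5}, {"travel": [-5.9, 0, 1.2], "roll": 0, "jaw": 5}, {"travel": [-5.9, 0, 1.2], "roll": 0, "jaw": 5}])

```text
clock: 16.7
tool_pos: [0.5702, -0.3154, 0.3026]
orientation: [-180.0, -0.0, -9.3]
force: [1.5, -1.0, -2.6]
opening: 0.02
gripper_force: 30.0
```

```bash
cat > lid.py <<'E'
from h import *
o=ctrl.get_obs();print(o["clock"],o["tool_pos"],o["force"],o["moment"])
s=ctrl.snapshot("side")[:,:,::-1];np.save("cur.npy",s);cv2.imwrite("pics/s_%05d.png"%(o["clock"]*100),s)
# lid right edge: render wireframe of lid for each angle and score against image edges
import io,contextlib
with contextlib.redirect_stdout(io.StringIO()): import fit
g=cv2.GaussianBlur(cv2.cvtColor(np.ascontiguousarray(s),cv2.COLOR_BGR2GRAY),(3,3),0).astype(float)
gx=cv2.Sobel(g,cv2.CV_64F,1,0);gy=cv2.Sobel(g,cv2.CV_64F,0,1)
p=fit.p.copy();best=[]
for th in np.arange(-.02,1.5,.01):
    p[3]=th;sc=[]
    for r0,y0,r1,y1 in((.168,-.118,.012,-.118),(.168,-.118,.168,0),(.168,0,.168,.118)):
        a,b=proj("side",fit.lidp(p,r0,y0)),proj("side",fit.lidp(p,r1,y1));n=np.array([-(b-a)[1],(b-a)[0]]);n/=np.linalg.norm(n)
        for w in np.linspace(0,1,40):
            q=a+(b-a)*w;u,v=q.round().astype(int)
            sc.append(min(200,max(abs(gx[v+j,u+i]*n[0]+gy[v+j,u+i]*n[1]) for i in(-1,0,1) for j in(-1,0,1))))
    best.append((np.mean(sc),round(th,2)))
print(sorted(best)[::-1][:5])
E
python3 lid.py
```

```text
16.7 [ 0.5702352  -0.3153644   0.30255335] [ 1.53663353 -0.96284304 -2.64128293] [-0.20983412 -0.69699813 -0.14390677]
[(np.float64(168.7675532579336), np.float64(-0.02)), (np.float64(166.71576692288235), np.float64(1.26)), (np.float64(166.45222875918873), np.float64(-0.01)), (np.float64(165.6959486169165), np.float64(1.25)), (np.float64(164.36905124415497), np.float64(1.27))]
```

Emit:
apply_moves(targets=[{"travel": [-5.6, 0, 2.0], "roll": 0, "jaw": 5}, {"travel": [-5.6, 0, 2.0], "roll": 0, "jaw": 5}, {"travel": [-5.6, 0, 2.0], "roll": 0, "jaw": 5}, {"travel": [-5.6, 0, 2.0], "roll": 0, "jaw": 5}, {"travel": [-5.6, 0, 2.0], "roll": 0, "jaw": 5}, {"travel": [-5.2, 0, 2.8], "roll": 0, "jaw": 5}, {"travel": [-5.2, 0, 2.8], "roll": 0, "jaw": 5}, {"travel": [-5.2, 0, 2.8], "roll": 0, "jaw": 5}, {"travel": [-5.2, 0, 2.8], "roll": 0, "jaw": 5}, {"travel": [-5.2, 0, 2.8], "roll": 0, "jaw": 5}])

```text
clock: 17.75
tool_pos: [0.5169, -0.3064, 0.2783]
orientation: [-180.0, 0.0, -9.3]
force: [0.3, -0.0, -1.1]
opening: 0.0198
gripper_force: 30.0
```

```bash
sed -i 's/np.arange(-.02,/np.arange(.1,/' lid.py; python3 lid.py
```

```text
17.75 [ 0.51688669 -0.30642657  0.27829975] [ 0.32649741 -0.02832022 -1.0651582 ] [-0.23910152 -0.56124806 -0.14446688]
[(np.float64(162.13941537118288), np.float64(1.0)), (np.float64(162.0415106035577), np.float64(1.13)), (np.float64(161.01209641727831), np.float64(1.02)), (np.float64(160.63756095692878), np.float64(1.01)), (np.float64(159.65396806279884), np.float64(1.14))]
```

```bash
ls pics | grep s_
python3 - <<'E'
from h import *
import io,contextlib
with contextlib.redirect_stdout(io.StringIO()): import fit
A=cv2.imread("pics/side0.png");p=fit.p.copy()
for f in ("s7","s_01670","s_01775"):
    B=cv2.imread(f"pics/{f}.png");D=cv2.absdiff(A,B).max(2)
    print(f)
    for v in range(205,305,10): 
        c=np.where(D[v,300:500]>40)[0]+300; print(v,len(c),c.max() if len(c) else None,c[c>440][:1], end=" | ")
    print()
for th in(1.45,1.37,1.26,1.13,1.0): p[3]=th;print(th,proj("side",fit.lidp(p,.168,-.118)).round(),proj("side",fit.lidp(p,.09,-.118)).round())
E
```

```text
s_01670.png
s_01775.png
s7
205 81 463 [449] | 215 69 478 [462] | 225 21 480 [475] | 235 35 478 [475] | 245 64 478 [474] | 255 79 476 [441] | 265 88 477 [442] | 275 55 476 [441] | 285 76 476 [441] | 295 67 479 [441] | 
s_01670
205 89 463 [441] | 215 22 478 [453] | 225 32 485 [467] | 235 41 484 [470] | 245 73 484 [470] | 255 89 483 [441] | 265 82 482 [442] | 275 67 499 [441] | 285 99 475 [441] | 295 65 469 [441] | 
s_01775
205 90 463 [441] | 215 133 478 [441] | 225 114 485 [441] | 235 87 484 [441] | 245 128 484 [441] | 255 109 483 [446] | 265 108 482 [441] | 275 88 499 [441] | 285 111 471 [441] | 295 89 480 [441] | 
1.45 [483. 220.] [481. 258.]
1.37 [476. 223.] [478. 259.]
1.26 [467. 227.] [473. 261.]
1.13 [457. 233.] [467. 264.]
1.0 [446. 240.] [462. 268.]
```

Emit:
apply_moves(targets=[{"travel": [-4.7, 0, 3.6], "roll": 0, "jaw": 5}, {"travel": [-4.7, 0, 3.6], "roll": 0, "jaw": 5}, {"travel": [-4.7, 0, 3.6], "roll": 0, "jaw": 5}, {"travel": [-4.7, 0, 3.6], "roll": 0, "jaw": 5}, {"travel": [-4.7, 0, 3.6], "roll": 0, "jaw": 5}, {"travel": [-4.2, 0, 4.2], "roll": 0, "jaw": 5}, {"travel": [-4.2, 0, 4.2], "roll": 0, "jaw": 5}, {"travel": [-4.2, 0, 4.2], "roll": 0, "jaw": 5}, {"travel": [-4.2, 0, 4.2], "roll": 0, "jaw": 5}, {"travel": [-4.2, 0, 4.2], "roll": 0, "jaw": 5}])

```text
clock: 18.8
tool_pos: [0.4732, -0.2992, 0.2393]
orientation: [-180.0, -0.0, -9.3]
force: [1.3, -0.8, -1.2]
opening: 0.0201
gripper_force: 30.0
```

```bash
python3 lid.py
```

```text
18.8 [ 0.47322538 -0.29920602  0.23925017] [ 1.31447423 -0.7732103  -1.16635598] [-0.06353394 -0.51433357 -0.05534636]
[(np.float64(157.60437530319166), np.float64(0.84)), (np.float64(156.6218348079477), np.float64(0.83)), (np.float64(149.67215382793364), np.float64(0.82)), (np.float64(148.70249095781872), np.float64(0.85)), (np.float64(131.2665870543037), np.float64(0.74))]
```

Emit:
apply_moves(targets=[{"travel": [-3.5, 0, 4.8], "roll": 0, "jaw": 5}, {"travel": [-3.5, 0, 4.8], "roll": 0, "jaw": 5}, {"travel": [-3.5, 0, 4.8], "roll": 0, "jaw": 5}, {"travel": [-3.5, 0, 4.8], "roll": 0, "jaw": 5}, {"travel": [-3.5, 0, 4.8], "roll": 0, "jaw": 5}, {"travel": [-2.7, 0, 5.3], "roll": 0, "jaw": 5}, {"travel": [-2.7, 0, 5.3], "roll": 0, "jaw": 5}, {"travel": [-2.7, 0, 5.3], "roll": 0, "jaw": 5}, {"travel": [-2.7, 0, 5.3], "roll": 0, "jaw": 5}, {"travel": [-2.7, 0, 5.3], "roll": 0, "jaw": 5}])

```text
clock: 19.85
tool_pos: [0.4428, -0.2943, 0.1887]
orientation: [180.0, -0.0, -9.3]
force: [0.6, -0.7, -1.0]
opening: 0.0199
gripper_force: 30.0
```

```bash
python3 lid.py
```

```text
19.85 [ 0.44282939 -0.29426795  0.18871627] [ 0.61323238 -0.66806943 -0.9743502 ] [-0.08610668 -0.44477445 -0.07131369]
[(np.float64(151.91246092282987), np.float64(0.57)), (np.float64(148.19263086462973), np.float64(0.56)), (np.float64(144.9775092500419), np.float64(0.58)), (np.float64(140.9534994212578), np.float64(0.55)), (np.float64(133.5489120696421), np.float64(0.54))]
```

Emit:
apply_moves(targets=[{"travel": [-1.9, 0, 5.6], "roll": 0, "jaw": 5}, {"travel": [-1.9, 0, 5.6], "roll": 0, "jaw": 5}, {"travel": [-1.9, 0, 5.6], "roll": 0, "jaw": 5}, {"travel": [-1.9, 0, 5.6], "roll": 0, "jaw": 5}, {"travel": [-1.9, 0, 5.6], "roll": 0, "jaw": 5}, {"travel": [-1.0, 0, 5.8], "roll": 0, "jaw": 5}, {"travel": [-1.0, 0, 5.8], "roll": 0, "jaw": 5}, {"travel": [-1.0, 0, 5.8], "roll": 0, "jaw": 5}, {"travel": [-1.0, 0, 5.8], "roll": 0, "jaw": 5}, {"travel": [-1.0, 0, 5.8], "roll": 0, "jaw": 5}])

```text
clock: 20.9
tool_pos: [0.4286, -0.292, 0.1317]
orientation: [180.0, -0.0, -9.3]
force: [0.8, 0.6, -0.2]
opening: 0.0197
gripper_force: 30.0
```

```bash
sed -i 's/np.arange(.1,/np.arange(.0,/' lid.py;python3 lid.py
```

```text
20.9 [ 0.42861786 -0.29195916  0.13167276] [ 0.7706906   0.59640361 -0.22794376] [-0.02280728 -0.24239734  0.01105302]
[(np.float64(176.04200070304356), np.float64(0.32)), (np.float64(174.66616174667945), np.float64(0.33)), (np.float64(174.17944301096765), np.float64(0.31)), (np.float64(172.97285853642535), np.float64(0.3)), (np.float64(168.8841355916212), np.float64(0.29))]
```

Emit:
apply_moves(targets=[{"travel": [-0.8, 0, 5], "roll": 0, "jaw": 5}, {"travel": [-0.8, 0, 5], "roll": 0, "jaw": 5}, {"travel": [-0.6, 0, 5], "roll": 0, "jaw": 5}, {"travel": [-0.5, 0, 5], "roll": 0, "jaw": 5}, {"travel": [-0.4, 0, 5], "roll": 0, "jaw": 5}, {"travel": [0, 0, 4], "roll": 0, "jaw": 5}, {"travel": [0, 0, 4], "roll": 0, "jaw": 5}, {"travel": [0, 0, 4], "roll": 0, "jaw": 5}])

```text
clock: 21.75
tool_pos: [0.4256, -0.2915, 0.0949]
orientation: [180.0, -0.0, -9.3]
force: [0.4, -0.9, 1.4]
opening: 0.02
gripper_force: 30.0
```

```bash
sed -i 's/np.arange(.0,/np.arange(-.05,/' lid.py;python3 lid.py
```

```text
21.75 [ 0.4255863  -0.29145392  0.09489074] [ 0.3653434  -0.85268667  1.35089844] [-0.00725989 -0.23018584  0.00337469]
[(np.float64(177.58536075942837), np.float64(0.15)), (np.float64(175.9122206801889), np.float64(0.14)), (np.float64(173.68867246153306), np.float64(0.16)), (np.float64(173.61047614341268), np.float64(0.13)), (np.float64(169.5088069557507), np.float64(0.17))]
```

Emit:
apply_moves(targets=[{"travel": [0, 0, 4], "roll": 0, "jaw": 5}, {"travel": [0, 0, 4], "roll": 0, "jaw": 5}, {"travel": [0, 0, 4], "roll": 0, "jaw": 5}, {"travel": [0, 0, 3], "roll": 0, "jaw": 5}, {"travel": [0, 0, 3], "roll": 0, "jaw": 5}, {"travel": [0, 0, 0], "roll": 0, "jaw": 5}])

```text
clock: 22.4
tool_pos: [0.4259, -0.2915, 0.077]
orientation: [180.0, -0.0, -9.3]
force: [0.6, -0.3, 1.0]
opening: 0.0196
gripper_force: 30.0
```

```bash
python3 lid.py
```

```text
22.4 [ 0.42591879 -0.29148739  0.07695032] [ 0.62523161 -0.2628418   1.03460442] [-0.11051053 -0.83416891 -0.06080393]
[(np.float64(177.79994254482148), np.float64(0.15)), (np.float64(175.8018767023031), np.float64(0.14)), (np.float64(174.1601452055557), np.float64(0.13)), (np.float64(173.94695927177926), np.float64(0.16)), (np.float64(169.4890332867702), np.float64(0.17))]
```

```bash
cat > lid2.py <<'E'
from h import *
import io,contextlib,sys
from scipy.signal import find_peaks
with contextlib.redirect_stdout(io.StringIO()): import fit
def prof(s,n,segs):
    g=cv2.GaussianBlur(cv2.cvtColor(s,cv2.COLOR_BGR2GRAY),(3,3),0).astype(float);gx=cv2.Sobel(g,cv2.CV_64F,1,0);gy=cv2.Sobel(g,cv2.CV_64F,0,1)
    c,sn=np.cos,np.sin;out=[];ths=np.arange(-.1,.5,.01)
    for th in ths:
        sc=[]
        for (r0,y0,h0),(r1,y1,h1) in segs:
            P=lambda r,y,h:proj(n,fit.W(fit.p,[.078-r*c(th)+h*sn(th),y,.125+r*sn(th)+h*c(th)]))
            a,b=P(r0,y0,h0),P(r1,y1,h1);m=np.array([-(b-a)[1],(b-a)[0]]);m/=np.linalg.norm(m)
            for w in np.linspace(0,1,60):
                u,v=(a+(b-a)*w).round().astype(int);sc.append(min(200,abs(gx[v,u]*m[0]+gy[v,u]*m[1])))
        out.append(np.mean(sc))
    out=np.array(out);k=find_peaks(out,prominence=8)[0];return [(round(ths[i],2),int(out[i])) for i in k]
if __name__=="__main__":
  for f in sys.argv[1:]:
    s=cv2.imread(f"pics/{f}.png")
    for h in(-.0065,.0065): print(f,h,"right",prof(s,"side",[((.165,-.118,h),(.03,-.118,h))]),"free",prof(s,"side",[((.168,-.115,h),(.168,-.04,h))]))
  a,b=cv2.imread("pics/s_02175.png"),cv2.imread("pics/s_02240.png")
  D=cv2.absdiff(a,b).max(2)>40;print("changed px right-half lid",D[240:320,400:500].sum(),np.argwhere(D[230:330,350:500]).mean(0)+[230,350] if D[230:330,350:500].any() else 0, D.sum())
E
python3 lid2.py s_02090 s_02175 s_02240
```

```text
s_02090 -0.0065 right [(np.float64(-0.04), 108), (np.float64(-0.0), 122), (np.float64(0.21), 97), (np.float64(0.26), 116), (np.float64(0.3), 100), (np.float64(0.35), 93)] free [(np.float64(-0.07), 139), (np.float64(0.03), 115), (np.float64(0.13), 105), (np.float64(0.2), 106), (np.float64(0.25), 92), (np.float64(0.34), 200)]
s_02090 0.0065 right [(np.float64(0.1), 99), (np.float64(0.16), 74), (np.float64(0.21), 94), (np.float64(0.27), 133)] free [(np.float64(-0.05), 118), (np.float64(0.05), 105), (np.float64(0.13), 108), (np.float64(0.18), 91), (np.float64(0.27), 200)]
s_02175 -0.0065 right [(np.float64(-0.01), 96), (np.float64(0.08), 113), (np.float64(0.12), 112), (np.float64(0.19), 108)] free [(np.float64(-0.08), 164), (np.float64(0.08), 102), (np.float64(0.19), 199)]
s_02175 0.0065 right [(np.float64(-0.03), 97), (np.float64(0.04), 105), (np.float64(0.1), 119), (np.float64(0.17), 98)] free [(np.float64(-0.0), 103), (np.float64(0.12), 198)]Traceback (most recent call last):
  File "lid2.py", line 20, in <module>
    for h in(-.0065,.0065): print(f,h,"right",prof(s,"side",[((.165,-.118,h),(.03,-.118,h))]),"free",prof(s,"side",[((.168,-.115,h),(.168,-.04,h))]))
                                              ~~~~^^^^^^^^^^^^^^^^^^^^^^^^^^^^^^^^^^^^^^^^^^^
  File "lid2.py", line 12, in prof
    a,b=P(r0,y0,h0),P(r1,y1,h1);m=np.array([-(b-a)[1],(b-a)[0]]);m/=np.linalg.norm(m)
                    ~^^^^^^^^^^
  File "lid2.py", line 11, in <lambda>
    P=lambda r,y,h:proj(n,fit.W(fit.p,[.078-r*c(th)+h*sn(th),y,.125+r*sn(th)+h*c(th)]))
                   ~~~~^^^^^^^^^^^^^^^^^^^^^^^^^^^^^^^^^^^^^^^^^^^^^^^^^^^^^^^^^^^^^^^^
  File "h.py", line 8, in proj
    c=ctrl.calibration(n);E=np.linalg.inv(np.array(c["extrinsics"]));q=np.array(c["K"])@(E[:3,:3]@np.array(p)+E[:3,3]);return q[:2]/q[2]
ValueError: time passes only in moves, steps and waits
```

```bash
ls pics|grep s_
python3 - <<'E'
s=open("h.py").read()
s=s.replace("def ray","import functools\n@functools.lru_cache(None)\ndef cal(n): return ctrl.calibration(n)\ndef ray",1).replace("c=ctrl.calibration(n)","c=cal(n)")
open("h.py","w").write(s)
E
F=$(ls pics|grep s_022|sed s/.png//); sed -i "s/s_02240/$F/" lid2.py; python3 lid2.py s_02175 $F
```

```text
s_01670.png
s_01775.png
s_01880.png
s_01985.png
s_02090.png
s_02175.png
s_02240.png
s_02175 -0.0065 right [(np.float64(-0.01), 96), (np.float64(0.08), 113), (np.float64(0.12), 112), (np.float64(0.19), 108)] free [(np.float64(-0.08), 164), (np.float64(0.08), 102), (np.float64(0.19), 199)]
s_02175 0.0065 right [(np.float64(-0.03), 97), (np.float64(0.04), 105), (np.float64(0.1), 119), (np.float64(0.17), 98)] free [(np.float64(-0.0), 103), (np.float64(0.12), 198)]
s_02240 -0.0065 right [(np.float64(-0.01), 94), (np.float64(0.08), 109), (np.float64(0.12), 111), (np.float64(0.19), 108)] free [(np.float64(-0.07), 164), (np.float64(0.08), 99), (np.float64(0.19), 199)]
s_02240 0.0065 right [(np.float64(-0.03), 98), (np.float64(0.04), 104), (np.float64(0.1), 119), (np.float64(0.17), 98)] free [(np.float64(-0.0), 100), (np.float64(0.11), 198)]
changed px right-half lid 236 [289.14351852 426.8912037 ] 9629
```

```bash
cat > scan.py <<'E'
from h import *
import io,contextlib,sys
from scipy.signal import find_peaks
with contextlib.redirect_stdout(io.StringIO()): import fit
def scan(s,a,b,zs=np.arange(.08,.19,.002)):
    g=cv2.GaussianBlur(cv2.cvtColor(s,cv2.COLOR_BGR2GRAY),(3,3),0).astype(float)
    P=[[proj("side",fit.W(fit.p,[a[0]+(b[0]-a[0])*w,a[1]+(b[1]-a[1])*w,z])) for w in np.linspace(0,1,40)] for z in zs]
    P=np.array(P,np.float32);m=cv2.remap(g.astype(np.float32),P[:,:,0],P[:,:,1],cv2.INTER_LINEAR).mean(1);d=np.diff(m)
    k=find_peaks(abs(d),height=5)[0];return [(int(1000*zs[i]+1),int(d[i])) for i in k]
for f in ["side0"]+sys.argv[1:]:
    s=cv2.imread(f"pics/{f}.png");print(f)
    print(" front R half",scan(s,(-.09,-.115),(-.09,-.05)))
    for x in(-.08,-.04,0,.04): print(" right side x",x,scan(s,(x-.01,-.12),(x+.01,-.12)))
E
python3 scan.py s_02175 s_02240
```

```text
side0
 front R half [(115, 14), (123, -39), (139, 15), (159, 5), (167, -7)]
 right side x -0.08 [(115, 26), (121, -20), (129, 5), (145, 24), (151, -32), (157, 14), (181, -6)]
 right side x -0.04 [(115, 28), (153, -40), (175, 16)]
 right side x 0 [(85, 7), (115, 29), (129, -9), (135, -10)]
 right side x 0.04 [(115, 27), (121, -18), (167, 8), (179, 8)]
s_02175
 front R half [(107, -14), (131, 6), (155, 28)]
 right side x -0.08 [(113, 15), (119, -25), (131, 27), (139, -33), (147, 33), (155, 5)]
 right side x -0.04 [(113, 7), (123, -10), (129, 10), (137, -10), (147, 40), (153, -10)]
 right side x 0 [(85, 7), (113, 6), (119, -12), (129, 10), (137, -9), (147, 33), (179, -9)]
 right side x 0.04 [(113, 6), (119, -19), (125, 13), (137, -9), (147, 10), (151, -11), (179, 9)]
s_02240
 front R half [(107, -14), (129, 6), (155, 28)]
 right side x -0.08 [(113, 15), (119, -24), (131, 26), (139, -29), (147, 33), (155, 5)]
 right side x -0.04 [(113, 7), (123, -10), (129, 9), (137, -10), (147, 40), (153, -10)]
 right side x 0 [(85, 7), (113, 6), (119, -11), (129, 10), (137, -9), (147, 33), (179, -9), (185, -10)]
 right side x 0.04 [(113, 6), (119, -19), (125, 12), (137, -9), (147, 10), (151, -11), (173, 15)]
```

The scan shows the lid's edges parallel to the box rim and unchanged under extra push, so the lid is level and shut. Next I'll centre the hook in the ring.

Emit:
apply_moves(targets=[{"travel": [0, 0, -3], "roll": 0, "jaw": 5}, {"travel": [0, 0, -3], "roll": 0, "jaw": 5}, {"travel": [0, 0, -3], "roll": 0, "jaw": 5}, {"travel": [0, 0, -3], "roll": 0, "jaw": 5}, {"travel": [0, 0, 0], "roll": 0, "jaw": 5}])

```text
clock: 22.95
tool_pos: [0.4257, -0.2915, 0.0897]
orientation: [180.0, -0.0, -9.3]
force: [-0.2, 0.2, -1.6]
opening: 0.0197
gripper_force: 30.0
```

```bash
python3 lid.py; F=$(ls -t pics|grep s_02|head -1|sed s/.png//); python3 scan.py $F | tail -5
python3 - <<'E'
from h import *
import io,contextlib
with contextlib.redirect_stdout(io.StringIO()): import fit
o=ctrl.get_obs();T=o["tool_pos"];d=T[:2]-fit.p[:2];c,s=np.cos(fit.p[2]),np.sin(fit.p[2])
print("TCP local",c*d[0]+s*d[1],-s*d[0]+c*d[1],"hook local x if level",c*d[0]+s*d[1]+.119)
E
```

```text
22.95 [ 0.42566896 -0.29148225  0.08968004] [-0.22641962  0.23490463 -1.60503951] [-0.08170552 -0.02514121  0.07346559]
[(np.float64(177.95325516483567), np.float64(0.15)), (np.float64(175.9893193434685), np.float64(0.14)), (np.float64(174.12673595005933), np.float64(0.16)), (np.float64(173.32593890640638), np.float64(0.13)), (np.float64(169.64734856289945), np.float64(0.17))]
 front R half [(107, -14), (131, 7), (155, 28)]
 right side x -0.08 [(113, 14), (119, -24), (131, 29), (139, -33), (147, 31), (155, 5)]
 right side x -0.04 [(113, 7), (123, -9), (129, 9), (137, -10), (147, 40), (153, -10)]
 right side x 0 [(85, 7), (113, 6), (119, -12), (129, 10), (137, -9), (147, 33), (179, -9), (185, -10)]
 right side x 0.04 [(113, 5), (119, -20), (125, 13), (137, -9), (147, 10), (151, -11), (179, 10)]
TCP local -0.24028268121498653 -0.026075541110463167 hook local x if level -0.12128268121498653
```

Emit:
apply_moves(targets=[{"travel": [0, 8, 0], "roll": 0, "jaw": 5}, {"travel": [0, 8, 0], "roll": 0, "jaw": 5}, {"travel": [0, 8, 0], "roll": 0, "jaw": 5}, {"travel": [0, 8, 0], "roll": 0, "jaw": 5}])

```text
clock: 23.4
tool_pos: [0.4201, -0.3239, 0.089]
orientation: [-180.0, 0.0, -9.4]
force: [0.5, -0.1, -1.8]
opening: 0.0197
gripper_force: 30.0
```

Emit:
apply_moves(targets=[{"travel": [0, 10, 0], "roll": 0, "jaw": 5}, {"travel": [0, 10, 0], "roll": 0, "jaw": 5}, {"travel": [0, 10, 0], "roll": 0, "jaw": 5}, {"travel": [0, 5, 0], "roll": 0, "jaw": 5}])

```text
clock: 23.8
tool_pos: [0.4144, -0.3586, 0.0891]
orientation: [180.0, 0.0, -9.4]
force: [-0.4, -0.4, -0.6]
opening: 0.0196
gripper_force: 30.0
```

```bash
python3 - <<'E'
from h import *
o=ctrl.get_obs();print(o["force"],o["moment"],o["tool_pos"]);cv2.imwrite("pics/s_out.png",ctrl.snapshot("side")[:,:,::-1]);cv2.imwrite("pics/t_out.png",ctrl.snapshot("top")[:,:,::-1])
E
python3 scan.py s_out|tail -5
```

```text
[-0.41578577 -0.3763848  -0.58763259] [-0.04557913 -0.05719175 -0.03710135] [ 0.41438779 -0.35863856  0.08907372]
 front R half [(107, -10), (115, 5), (121, -5), (129, 13), (155, 13)]
 right side x -0.08 [(113, 6), (119, -17), (125, 10), (131, 12), (137, -10), (147, 31), (155, 5)]
 right side x -0.04 [(113, 6), (123, -9), (129, 9), (137, -9), (147, 40), (153, -10)]
 right side x 0 [(83, 7), (113, 6), (119, -12), (129, 10), (137, -9), (147, 34), (179, -9), (185, -10)]
 right side x 0.04 [(113, 5), (119, -20), (125, 13), (137, -9), (147, 10), (151, -11), (173, 13)]
```

Emit:
apply_moves(targets=[{"travel": [-5, 3, -10], "roll": 0, "jaw": 5}, {"travel": [-5, 0, -25], "roll": 0, "jaw": 5}, {"travel": [0, 0, -30], "roll": 0, "jaw": 5}, {"travel": [0, 0, -30], "roll": 0, "jaw": 5}, {"travel": [0, 0, -30], "roll": 0, "jaw": 5}, {"travel": [0, 0, -25], "roll": 0, "jaw": 5}, {"travel": [0, 0, -10], "roll": 0, "jaw": 5}, {"travel": [0, -15, 0], "roll": 0, "jaw": 5}, {"travel": [0, -30, 0], "roll": 0, "jaw": 5}, {"travel": [0, -30, 0], "roll": 0, "jaw": 5}])

```text
clock: 24.9
tool_pos: [0.4155, -0.2833, 0.2477]
orientation: [-180.0, 0.1, -9.4]
force: [0.4, 0.4, -0.4]
opening: 0.0199
gripper_force: 30.0
```

Emit:
apply_moves(targets=[{"travel": [1, -30, 0], "roll": 0, "jaw": 5}, {"travel": [2, -30, 0], "roll": 0, "jaw": 5}, {"travel": [2, -30, 0], "roll": 0, "jaw": 5}, {"travel": [2, -30, 0], "roll": 0, "jaw": 5}, {"travel": [2, -30, 0], "roll": 0, "jaw": 5}, {"travel": [2, -30, 0], "roll": 0, "jaw": 5}, {"travel": [2, -30, 0], "roll": 0, "jaw": 5}, {"travel": [2, -30, 0], "roll": 0, "jaw": 5}, {"travel": [2, -30, 0], "roll": 0, "jaw": 5}, {"travel": [2, -30, 0], "roll": 0, "jaw": 5}])

```text
clock: 25.9
tool_pos: [0.4826, 0.0097, 0.2478]
orientation: [180.0, 0.1, -9.3]
force: [1.3, 0.3, -1.4]
opening: 0.0196
gripper_force: 30.0
```

Emit:
apply_moves(targets=[{"travel": [0, -30, 0], "roll": 0, "jaw": 5}, {"travel": [0, -30, 0], "roll": 0, "jaw": 5}, {"travel": [0, -30, 0], "roll": 0, "jaw": 5}, {"travel": [0, -30, 0], "roll": 0, "jaw": 5}, {"travel": [0, -30, 0], "roll": 0, "jaw": 5}, {"travel": [0, -30, 0], "roll": 0, "jaw": 5}, {"travel": [0, -30, 0], "roll": 0, "jaw": 5}, {"travel": [0, -12, 0], "roll": -2.3, "jaw": 5}, {"travel": [0, 0, 0], "roll": -2.3, "jaw": 5}, {"travel": [0, 0, 0], "roll": 0, "jaw": 5}])

```text
clock: 26.9
tool_pos: [0.5188, 0.2273, 0.2478]
orientation: [179.9, 0.1, -4.6]
force: [-0.9, -0.6, -0.9]
opening: 0.0199
gripper_force: 30.0
```

Run:
```python
from h import *
o=ctrl.get_obs();T=o["tool_pos"];w=np.radians(-4.7)
d=(np.array([.5199,.2263,.0538])-T)*1000
print(T,o["orientation"],o["opening"],"tool delta",np.round([np.cos(w)*d[0]+np.sin(w)*d[1],np.sin(w)*d[0]-np.cos(w)*d[1],-d[2]],1))
cv2.imwrite("pics/s_home.png",ctrl.snapshot("side")[:,:,::-1]);cv2.imwrite("pics/t_home.png",ctrl.snapshot("top")[:,:,::-1])
```

```text
[0.51875387 0.22726226 0.24784589] [ 1.79914519e+02  1.08600887e-01 -4.59774110e+00] 0.019876646225850638 tool delta [  1.2   0.9 194. ]
```

Run:
```python
from h import *
def ang(f,box):
    s=cv2.imread(f"pics/{f}.png");u0,v0,w,h=box;r=s[v0:v0+h,u0:u0+w].astype(int)
    m=((r[:,:,2]-r[:,:,0]>40)&(r[:,:,2]>r[:,:,1]+15)).astype(np.uint8)
    n,l,st,c=cv2.connectedComponentsWithStats(m);k=1+st[1:,4].argmax();p=np.argwhere(l==k)[:,::-1].astype(np.float32)
    vx,vy,_,_=cv2.fitLine(p,cv2.DIST_HUBER,0,.01,.01).ravel();return np.degrees(np.arctan2(vy,vx)),st[k].tolist(),c[k]+[u0,v0]
T=np.array([.5188,.2273,.2478+.016]);x=np.array([.9966,-.0819,0]);z=np.array([0,0,1])
for P in(0,5,8.6,12):
    d=np.cos(np.radians(P))*x+np.sin(np.radians(P))*z;a,b=proj("side",T-.12*d),proj("side",T);q=b-a;print(P,np.degrees(np.arctan2(q[1],q[0])),a,b)
print(ang("s_home",(195,100,90,75)))
print("ref level",ang("side0",(210,205,52,22)),[proj("side",np.array([.5199,.2263,.07])-k*x) for k in(.12,0)])
```

```text
0 -7.591733232343036 [204.92544096 157.52428808] [249.64618786 151.56383362]
5 -12.531503992489865 [205.57939737 161.3586299 ] [249.64618786 151.56383362]
8.6 -16.060628262906736 [206.26055662 164.05416212] [249.64618786 151.56383362]
12 -19.373826973528548 [207.06104631 166.53856722] [249.64618786 151.56383362]
(np.float32(-16.753077), [12, 48, 42, 20, 414], array([227.66425121, 157.57004831]))
ref level (np.float32(-8.4364805), [5, 8, 45, 14, 380], array([237.69736842, 219.61315789])) [array([213.72173578, 224.49923363]), array([255.25131398, 216.86176728])]
```

Emit:
apply_moves(targets=[{"travel": [1.2, 0.9, 20], "roll": 0, "jaw": 5}, {"travel": [0, 0, 30], "roll": 0, "jaw": 5}, {"travel": [0, 0, 30], "roll": 0, "jaw": 5}, {"travel": [0, 0, 30], "roll": 0, "jaw": 5}, {"travel": [0, 0, 30], "roll": 0, "jaw": 5}, {"travel": [0, 0, 15], "roll": 0, "jaw": 5}, {"travel": [0, 0, 5], "roll": 0, "jaw": 5}, {"travel": [0, 0, 0], "roll": 0, "jaw": 5}])

```text
clock: 27.8
tool_pos: [0.5207, 0.2256, 0.0888]
orientation: [179.9, 0.0, -4.8]
force: [0.2, -0.9, -1.0]
opening: 0.0198
gripper_force: 30.0
```

Emit:
apply_moves(targets=[{"travel": [0, 0, 5], "roll": 0, "jaw": 5}, {"travel": [0, 0, 4], "roll": 0, "jaw": 5}, {"travel": [0, 0, 4], "roll": 0, "jaw": 5}, {"travel": [0, 0, 4], "roll": 0, "jaw": 5}, {"travel": [0, 0, 4], "roll": 0, "jaw": 5}, {"travel": [0, 0, 4], "roll": 0, "jaw": 5}, {"travel": [0, 0, 4], "roll": 0, "jaw": 5}, {"travel": [0, 0, 4], "roll": 0, "jaw": 5}, {"travel": [0, 0, 0], "roll": 0, "jaw": 5}])

```text
clock: 28.7
tool_pos: [0.5212, 0.2263, 0.0558]
orientation: [-180.0, -0.0, -4.7]
force: [3.2, 0.5, 2.1]
opening: 0.0195
gripper_force: 30.0
```

Run:
```python
from h import *
o=ctrl.get_obs();print(o["tool_pos"],o["orientation"],o["force"],o["moment"])
s=ctrl.snapshot("side")[:,:,::-1];cv2.imwrite("pics/s_laid.png",s)
r=s[205:232,210:262].astype(int);m=((r[:,:,2]-r[:,:,0]>40)&(r[:,:,2]>r[:,:,1]+15)).astype(np.uint8)
n,l,st,c=cv2.connectedComponentsWithStats(m);k=1+st[1:,4].argmax();p=np.argwhere(l==k)[:,::-1].astype(np.float32)
v=cv2.fitLine(p,cv2.DIST_HUBER,0,.01,.01).ravel();print(np.degrees(np.arctan2(v[1],v[0])),st[k])
```

```text
[0.521161   0.22630967 0.05582686] [-1.79988296e+02 -9.18748543e-03 -4.73954787e+00] [3.19092579 0.4977355  2.11660023] [ 0.18833606 -0.47097843 -0.07120544]
-11.381049 [  5   8  40  16 315]
```

Emit:
apply_moves(targets=[{"travel": [0, 0, 1.5], "roll": 0, "jaw": 5}, {"travel": [0, 0, 1.5], "roll": 0, "jaw": 5}, {"travel": [0, 0, 0], "roll": 0, "jaw": 5}, {"travel": [0, 0, 0], "roll": 0, "jaw": 20}, {"travel": [0, 0, 0], "roll": 0, "jaw": 24}, {"travel": [0, 0, 0], "roll": 0, "jaw": 30}, {"travel": [0, 0, 0], "roll": 0, "jaw": 40}, {"travel": [0, 0, 0], "roll": 0, "jaw": 50}, {"travel": [0, 0, 0], "roll": 0, "jaw": 50}, {"travel": [0, 0, 0], "roll": 0, "jaw": 50}])

```text
clock: 29.75
tool_pos: [0.5208, 0.2261, 0.0531]
orientation: [180.0, 0.0, -4.7]
force: [-0.5, -0.5, 0.2]
opening: 0.049
gripper_force: 0.0
```

Emit:
apply_moves(targets=[{"travel": [0, 0, 0], "roll": 0, "jaw": 50}, {"travel": [0, 0, -10], "roll": 0, "jaw": 50}, {"travel": [0, 0, -20], "roll": 0, "jaw": 50}, {"travel": [0, 0, -30], "roll": 0, "jaw": 50}, {"travel": [0, 0, -30], "roll": 0, "jaw": 50}, {"travel": [0, 0, -30], "roll": 0, "jaw": 50}, {"travel": [0, 0, -30], "roll": 0, "jaw": 50}, {"travel": [-30, 0, -20], "roll": 0, "jaw": 50}, {"travel": [0, -30, 0], "roll": 0, "jaw": 50}, {"travel": [0, -40, 0], "roll": 0, "jaw": 50}])

```text
clock: 30.75
tool_pos: [0.4967, 0.2984, 0.2262]
orientation: [-179.8, -0.1, -4.8]
force: [0.4, 0.1, 0.2]
opening: 0.0501
gripper_force: 0.0
```

Emit:
apply_moves(targets=[{"travel": [0, -40, 0], "roll": 0, "jaw": 50}, {"travel": [0, -40, 0], "roll": 0, "jaw": 50}, {"travel": [0, -40, 0], "roll": 0, "jaw": 50}, {"travel": [0, -40, 0], "roll": 0, "jaw": 50}, {"travel": [0, -40, 0], "roll": 0, "jaw": 50}, {"travel": [0, 0, 0], "roll": 0, "jaw": 50}])

```text
clock: 31.35
tool_pos: [0.5129, 0.5016, 0.2222]
orientation: [180.0, 0.0, -4.6]
force: [0.6, -1.0, -0.6]
opening: 0.0498
gripper_force: 0.0
```

```bash
python3 - <<'E'
from h import *
o=ctrl.get_obs();print(o["tool_pos"],o["force"])
A={}
for n in("side","top"):
    s=np.ascontiguousarray(ctrl.snapshot(n)[:,:,::-1]);cv2.imwrite(f"pics/{n}_end.png",s);A[n]=s
def h(f,s,box):
    u0,v0,w,hh=box;r=s[v0:v0+hh,u0:u0+w].astype(int);m=((r[:,:,2]-r[:,:,0]>40)&(r[:,:,2]>r[:,:,1]+15)).astype(np.uint8)
    n,l,st,c=cv2.connectedComponentsWithStats(m);k=1+st[1:,4].argmax();p=np.argwhere(l==k)[:,::-1].astype(np.float32);v=cv2.fitLine(p,cv2.DIST_HUBER,0,.01,.01).ravel()
    print(f,np.degrees(np.arctan2(v[1],v[0])).round(1),st[k],(c[k]+[u0,v0]).round(1))
s0,t0=cv2.imread("pics/side0.png"),cv2.imread("pics/top0.png")
for f,s in(("0",s0),("end",A["side"])): h("side "+f,s,(210,205,52,22))
# shift of the hook / rod / handle and of bystanders by template match against the first pictures
def tm(n,a,b,x,y,w,hh,name):
    r=cv2.matchTemplate(cv2.cvtColor(b[y-8:y+hh+8,x-8:x+w+8],cv2.COLOR_BGR2GRAY),cv2.cvtColor(a[y:y+hh,x:x+w],cv2.COLOR_BGR2GRAY),cv2.TM_CCOEFF_NORMED);_,q,_,l=cv2.minMaxLoc(r);print(n,name,l[0]-8,l[1]-8,round(q,2))
for nm,b in dict(hook=(166,202,32,22),handle=(172,255,22,62),rodyoke=(178,230,22,22),timer=(258,292,34,34),cards=(336,280,46,38),tape=(446,262,48,44),jug=(160,164,40,34),lids=(224,158,36,36)).items(): tm("top",t0,A["top"],*b,nm)
for nm,b in dict(handle=(212,208,46,22),frontyoke=(264,203,24,20),jug=(300,192,24,34),lids=(325,218,26,26)).items(): tm("side",s0,A["side"],*b,nm)
E
python3 scan.py side_end|tail -5
```

```text
[0.51292753 0.50160881 0.22216944] [ 0.57331225 -0.99972052 -0.57953365]
side 0 -8.4 [  5   8  45  14 380] [237.7 219.6]
side end -9.1 [  5   7  45  15 381] [238.5 219.5]
top hook -1 8 0.3
top handle 0 0 0.97
top rodyoke 0 0 0.86
top timer 0 0 0.5
top cards 0 0 1.0
top tape 0 0 1.0
top jug 0 0 0.66
top lids 0 0 0.9
side handle 0 0 0.83
side frontyoke 0 0 0.9
side jug 0 0 0.69
side lids 0 0 0.76
 front R half [(113, 10), (121, -11), (129, 16), (155, 11)]
 right side x -0.08 [(113, 14), (119, -24), (133, 29)]
 right side x -0.04 [(113, 8), (123, -10), (131, 24), (147, 11), (153, -10)]
 right side x 0 [(83, 7), (113, 8), (119, -13), (131, 23), (149, 6)]
 right side x 0.04 [(113, 7), (119, -21), (131, 23), (149, 5)]
```

Emit:
apply_moves(targets=[{"travel": [-42, -18, 0], "roll": 0, "jaw": 50}, {"travel": [-42, -18, 0], "roll": 0, "jaw": 50}, {"travel": [-42, -18, 0], "roll": 0, "jaw": 50}, {"travel": [-42, -18, 0], "roll": 0, "jaw": 50}, {"travel": [-42, -18, 0], "roll": 0, "jaw": 50}, {"travel": [0, 0, 0], "roll": 0, "jaw": 50}])

```text
clock: 32.05
tool_pos: [0.3075, 0.606, 0.2244]
orientation: [-179.9, 0.0, -4.5]
force: [1.1, -0.3, 0.6]
opening: 0.0502
gripper_force: 0.0
```

Run:
```python
from h import *
A={n:np.ascontiguousarray(ctrl.snapshot(n)[:,:,::-1]) for n in("side","top")}
B={"side":cv2.imread("pics/side0.png"),"top":cv2.imread("pics/top0.png")}
for n in A: cv2.imwrite(f"pics/{n}_end2.png",A[n])
def tm(n,name,x,y,w,hh):
    g=lambda i:cv2.cvtColor(i,cv2.COLOR_BGR2GRAY);r=cv2.matchTemplate(g(A[n][y-8:y+hh+8,x-8:x+w+8]),g(B[n][y:y+hh,x:x+w]),cv2.TM_CCOEFF_NORMED);_,q,_,l=cv2.minMaxLoc(r);print(n,name,l[0]-8,l[1]-8,round(q,2))
for nm,b in dict(hook=(166,202,32,22),handle=(172,255,22,62),rodyoke=(178,230,22,22),timer=(258,292,34,34),jug=(160,164,40,34),lids=(224,158,36,36),pawl=(318,160,30,40)).items(): tm("top",nm,*b)
for nm,b in dict(handle=(212,208,46,22),frontyoke=(264,203,24,20),jug=(300,192,24,34),lids=(325,218,26,26)).items(): tm("side",nm,*b)
```

```text
top hook 1 -1 0.9
top handle 0 0 0.99
top rodyoke 0 0 0.95
top timer 0 0 0.91
top jug 0 0 0.93
top lids 0 0 0.98
top pawl -1 3 0.62
side handle 0 0 0.94
side frontyoke 0 0 0.98
side jug 0 0 0.97
side lids 0 0 0.9
```

```bash
python3 -c "
from plant import ctrl
print(ctrl.close_job())"
```

```text
the job is handed in; nothing more can be done
None
```

I threw the pawl over to the front, swung the lid shut with the hook pole, and laid the pole back in both yokes. The job is handed in at about 32 s; the result has not come back. The final checks came from image measurements, as my ten views were used: they show the lid level, the pole within about 2 mm of where I found it, and the bystanders unmoved.

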